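# Put three mixed-up hub parts back in the trays of their own shape

## Robot

A 7-joint arm with a two-finger parallel gripper is mounted at the origin on a cart in front of the work surface, level with it; the furniture and walls round the work are solid. World frame = base frame: x ahead of the robot, y to its left, z up, the work surface at z = 0. Lengths are in m, angles in rad, forces in N, time in s.
With the tool pointing down it reaches from about 0.425 to 0.925 m from the base axis. Payload 6.8 kg.
Tool frame: the origin (TCP) lies midway between the tips of the shut fingers; the grasp point (between the pads) lies 19 mm behind it; z points along the fingers, x is the direction in which the jaws open and shut, and the axes are right-handed (so a half turn about z gives the same grasp; the last joint's range is limited). The gripper opens to 85 mm and grips with 20 to 120 N. Pads are 22 mm wide; open, the fingers measure 114 mm over their backs; the gripper's body (76 mm by 85 mm) begins 54 mm behind the grasp point. The pads swing forward as they close: fully open they stand 13 mm farther back than shut.
Start: joints at [1.055, 0.477, 0.022, 1.555, -0.011, 1.109, -0.083], TCP at [0.268, -0.62, 0.231] pointing down, gripper open.
Joint ranges: [-2.96, 2.96], [-0.34, 2.1], [-1.41, 1.46], [0.24, 2.44], [-1.37, 4.51], [0.17, 1.92], [-2.96, 2.96]. Speed limits (rad/s): [2.39, 2.39, 3.14, 3.14, 3.14, 3.14, 3.14].

## Interface

Orientations are given as a unit quaternion [w, x, y, z].
In Python, from station import * gives the robot as it stands.
- The arm moves only by the shell command python3 -m handwheel 'ROWS' [FORCE]. ROWS is JSON, a list of rows, each an object of numbers: "grip": the finger opening in cm, from 0 to 8.54; "tx", "ty", "tz": the shift along the tool's x, y, z in cm; "yaw": the turn about the tool's z in degrees. In form: [{"grip": .., "tx": .., "ty": .., "tz": .., "yaw": ..}, ...]. A call has 1 to 5 rows; each row shifts and turns the commanded pose from where the row before left it, along the tool's axes as they then stand; what a row does not reach is not made up. A row lasts 1/10 s, in which the tool goes at most 50 mm and 8.59 degrees, less where a joint would pass 70% of its speed; a pose out of reach is approached as far as the arm can. A call is refused whole if a number of a shift passes 5 or a number of a turn 8.59, either way. A call with a gripper value outside its range is refused whole. The fingers move at their own pace and stop on an object; FORCE is the grip in N (left out, the last holds). Time passes only in rows, so rows that do not move let the fingers close. It gives the time, the measured TCP pose, the force and the opening at its end, in the units of the state.
- get_obs(): the state, without advancing time (a new reading comes with each control period).
- read_camera(name): name is "scene" or "top"; returns a dict with "image" (384x512x3 uint8, blue, green, red), "intrinsics" (3x3 intrinsics, pixels), "position" and "attitude" of the camera in the world. Camera axes: x right, y down, z forward; pixel columns grow to the right and rows downward; lengths in m; the calibration is good to about 2 mm. A picture is of the moment at which its call begins. There is no depth.
- hand_in(): hands the job in, once; it reports no verdict.
The state is a dict: "t": time; "q": joint angles; "joint_vel": joint speeds; "joint_torque": joint torques, N m; "eef_pos": TCP position; "tool_rot": TCP orientation; "contact_force": force on the tool from outside, world axes, zero at the start; "torque": the same for the moment, N m; "gripper_width": opening from 0.0 (shut) to 1.0 (fully open).
Only numpy, scipy, OpenCV 4.12 (cv2) and the standard library are available. Lean on these libraries where they do the work, as an engineer would, in place of code of your own. Each camera call takes 0.05 s, during which the arm holds its last target. There are 200 camera calls.

## Task

The parts laid out from the propeller hub have been put back in one another's trays. Put each one flat in the middle of the tray of its own shape: the bearing race in the round tray, the castle nut in the six-sided tray, and the crank in the oblong tray, lying along it and standing as it does now on its two bosses. Use the empty square tray as a free spot if you need one, leave it empty at the end, and do not disturb the other things on the worktop.

Things in the scene. Friction and masses are not known exactly. Their poses are not given: they have to be found in the camera images.
- race: Small bearing race: plain light-grey steel ring, 47 mm outside diameter, 12 mm high, open bore about 28 mm. Lies flat at the start in the six-sided tray. Origin: centre of its underside; z is its axis, up. About 0.06 kg.
- nut: Castle nut, dull brass colour: hexagon 29 mm across corners, 25 mm across flats, 14 mm high (grip it here), with a narrower round collar above, to 20 mm. Stands in the oblong tray at the start. Origin: centre of its underside; z is its axis, up; corners on its x axis and every 60 degrees, flats facing its y axis and every 60 degrees. 0.03 kg.
- crank: Light-grey blade crank: two upright round bosses, 24 mm wide (50 mm tall; at x -24, y -2 mm) and 23 mm (34 mm tall; at x 26, y 2 mm), joined by a flat web 28 mm wide, 12 to 21 mm above the underside, which can be gripped at its middle along y. 75 mm long, along x (boss line turned +0.08 rad from x). Stands in the round tray at the start. Origin: middle of the underside; z up. 0.25 kg.
- tray_round: Shallow round tray, 104 mm over all. Fixed to the worktop. Bare aluminium rim 6 mm high and 3 mm thick, dark lined floor 3 mm above the worktop. Origin: centre of the underside (worktop height), z up. Final place of the race. Holds the crank at the start.
- tray_hex: Shallow six-sided tray, 104 mm across flats. Fixed to the worktop. Bare aluminium rim 6 mm high and 3 mm thick, dark lined floor 3 mm above the worktop. Origin: centre of the underside (worktop height), z up. Final place of the nut. Holds the race at the start.
- tray_oblong: Shallow oblong (rectangular) tray, 130 x 84 mm, its length along its own x axis. Fixed to the worktop. Bare aluminium rim 6 mm high and 3 mm thick, dark lined floor 3 mm above the worktop. Origin: centre of the underside (worktop height), z up. Final place of the crank. Holds the nut at the start.
- tray_square: Shallow square tray, 100 x 100 mm, empty at the start. Fixed to the worktop. Bare aluminium rim 6 mm high and 3 mm thick, dark lined floor 3 mm above the worktop. Origin: centre of the underside (worktop height), z up. A free spot for use on the way; empty at the end.
- tin: Bystander: round green grease tin with a light lid, 67 mm in diameter, 38 mm high. Origin: centre of the underside. Leave it where it stands.
- netted_ring: Bystander: round part in a red protective net, 75 mm in diameter, 36 mm high. Origin: centre of the underside. Leave it where it stands.
- drift: Bystander: brass-coloured drift (rod), 111 mm long, 14 mm high, lying. Origin: centre of the underside, length along its y axis. Leave it where it lies.
Not all that is in view belongs to the job. What is shaped like the race but orange is not meant.

How it is judged:
At the end, for the whole second after the job is handed in: Race in the round, nut in the six-sided, crank in the oblong tray, each within 12 mm of the tray's middle, upright within 7 degrees, resting on the floor of the tray, at rest; crank's length within 15 degrees of the tray's length, either way round. So the square tray is empty (horizontal distance between race and tray_round below 0.012 m and z of race in the frame of tray_round between -0.001 and 0.007 m and angle between each of race, nut, crank's own z axis and vertical below 0.12 rad and linear speed of each of race, nut, crank below 0.02 m/s and horizontal distance between nut and tray_hex below 0.012 m and z of nut in the frame of tray_hex between -0.001 and 0.007 m and horizontal distance between crank and tray_oblong below 0.012 m and z of crank in the frame of tray_oblong between -0.001 and 0.007 m and angle between the x axis of crank and the x axis of tray_oblong, either way round below 0.26 rad); the robot touches nothing.
It fails at once if a bystander (tin, netted ring or drift) was moved by more than 20 mm (distance of any of tin, netted_ring, drift from where it was at the start of the episode above 0.02 m).
It also fails if it takes over 104 s, if anything falls off the work surface, if the arm or the gripper's body presses on something with over 40 N, if the wrist force passes 120 N, or if a joint passes its speed limit or range.

## Working session

There is one attempt and no reset: what is moved stays moved. The work goes in short steps, Python scripts to look and compute and a shell command to move; the robot and the scene stay as the last step left them, time stands still between calls to the robot, and variables do not carry over. Pictures are saved under pics/ and viewed, about 12 in all and at most 16, crops included, and the job is handed in when it is done.

```bash
mkdir -p pics
python3 - <<'E'
from station import *
import cv2,pickle,numpy as np
d={}
for n in("top","scene"):
    c=read_camera(n);d[n]=c;cv2.imwrite(f"pics/{n}0.png",cv2.resize(c["image"],(800,600),interpolation=cv2.INTER_CUBIC))
    print(n,c["position"],c["attitude"],c["intrinsics"])
pickle.dump(d,open("c0.pkl","wb"))
o=get_obs();print(o)
E
```

```text
top [ 0.48016692 -0.05802489  1.0393917 ] [ 0.02774911 -0.70022721  0.71270508 -0.03103729] [[359.2916997    0.         248.97863177]
 [  0.         359.2916997  195.51815829]
 [  0.           0.           1.        ]]
scene [-0.56595389  0.47960561  0.83672638] [ 0.25896984 -0.46212263  0.74615249 -0.40327875] [[486.27280992   0.         253.07198253]
 [  0.         486.27280992 193.47174662]
 [  0.           0.           1.        ]]
{'t': 0.1, 'q': array([ 1.0549068 ,  0.47776252,  0.02238116,  1.55633249, -0.01155212,
        1.10933066, -0.0831002 ]), 'joint_vel': array([-0.0001285 , -0.00116877, -0.00054151, -0.00186115, -0.0011776 ,
       -0.00098902, -0.00309187]), 'joint_torque': array([ 4.87750236e-03, -5.97761786e+01,  1.61429219e+00, -2.81953096e+01,
        1.29552896e-02,  5.08534518e-03,  3.60818575e-06]), 'eef_pos': array([ 0.26746084, -0.61916464,  0.23040194]), 'tool_rot': array([-4.27091006e-04,  8.35627224e-01, -5.49296291e-01, -7.37746304e-04]), 'contact_force': array([-0.54348665,  1.00200093,  0.50631184]), 'torque': array([0.04282475, 0.07172734, 0.00668115]), 'gripper_width': 1.0012497554979185}
```

View pics/top0.png

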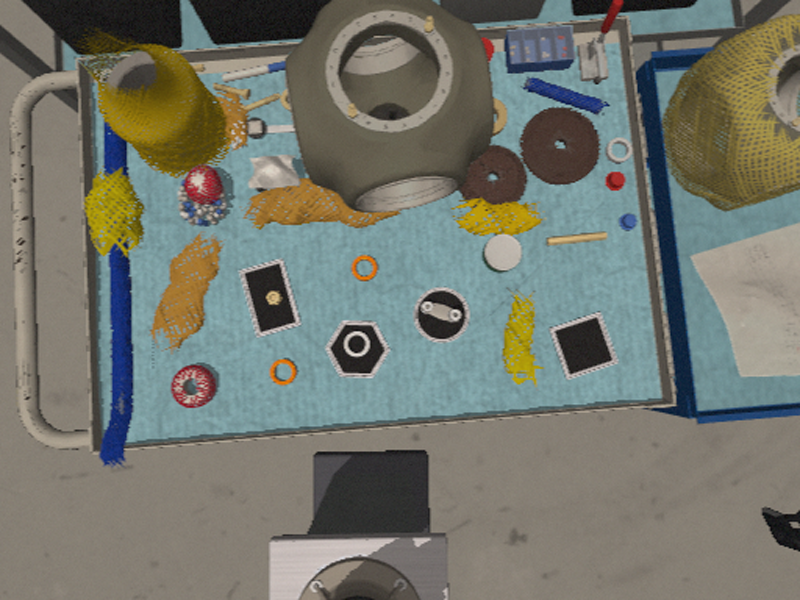

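View pics/scene0.png

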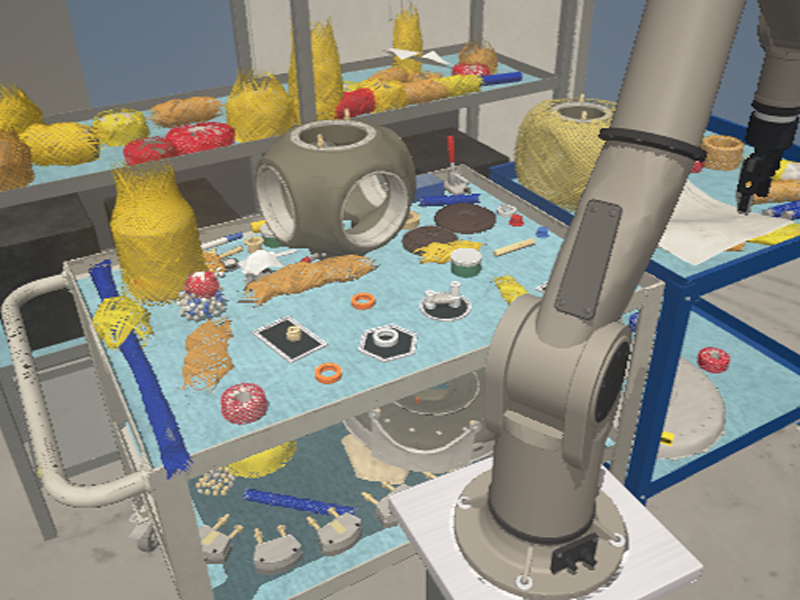

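The top view shows, in 800x600 pixels, the oblong tray with the nut (271,298), the hex tray with the race (358,348), the round tray with the crank (442,314) and the empty square tray (584,345). Near them stand the tin (502,252), the drift (577,239) and the netted ring (193,386). The scene view agrees, and the arm stands clear on the right.

```bash
cat > h.py <<'E'
import cv2,numpy as np
from scipy.spatial.transform import Rotation as R
def rot(q): return R.from_quat(np.roll(q,-1))
def ray(c,uv,z):
    uv=np.atleast_2d(np.asarray(uv,float)); K=c["intrinsics"]
    d=np.c_[(uv-[K[0,2],K[1,2]])/[K[0,0],K[1,1]],np.ones(len(uv))]
    d=rot(c["attitude"]).apply(d); p=np.array(c["position"])
    return (p+d*((z-p[2])/d[:,2])[:,None])[:,:2]
def proj(c,P):
    v=rot(c["attitude"]).inv().apply(np.atleast_2d(P)-c["position"])@np.array(c["intrinsics"]).T
    return v[:,:2]/v[:,2:]
def blob(c,P,r,test):
    "contours of pixels near world point P (radius r px) passing test(hsv)"
    u=proj(c,P)[0]; hsv=cv2.cvtColor(c["image"],cv2.COLOR_BGR2HSV)
    m=test(hsv).astype(np.uint8)*255; k=np.zeros_like(m); cv2.circle(k,tuple(int(round(x)) for x in u),int(r),255,-1)
    m&=k; cs,_=cv2.findContours(m,cv2.RETR_EXTERNAL,cv2.CHAIN_APPROX_NONE)
    return m,sorted(cs,key=cv2.contourArea)[::-1]
E
python3 - <<'E'
from h import *; import pickle
d=pickle.load(open("c0.pkl","rb"));c=d["top"]
px={"oblong":(271,298),"hex":(358,348),"round":(442,314),"square":(584,345)}
for n,u in px.items():
    P=np.r_[ray(c,np.array(u)*.64,.003)[0],.003]
    m,cs=blob(c,P,30,lambda h:h[...,2]<75)
    pts=np.vstack([x for x in cs if cv2.contourArea(x)>15])[:,0]
    w=ray(c,pts,.006)*1000; r=cv2.minAreaRect(w.astype(np.float32)); (cc,rr)=cv2.minEnclosingCircle(w.astype(np.float32))
    M=cv2.moments(cv2.convexHull(w.astype(np.float32)))
    print(n,np.round(r,1) if 0 else r,"hullc",M["m10"]/M["m00"],M["m01"]/M["m00"],"circ",cc,rr)
    u=(np.array(u)*.64).astype(int)
    cr=c["image"][u[1]-32:u[1]+32,u[0]-32:u[0]+32]; cv2.imwrite(f"pics/c_{n}.png",cr)
ims=[cv2.resize(cv2.imread(f"pics/c_{n}.png"),(400,300) if 0 else (300,300),interpolation=cv2.INTER_NEAREST) for n in px]
cv2.imwrite("pics/crops.png",np.vstack([np.hstack(ims[:2]),np.hstack(ims[2:])]))
for n,u in px.items(): print(n,(np.array(u)*.64).astype(int)-32)
E
```

```text
oblong ((586.1155395507812, 157.092041015625), (111.65153503417969, 64.36356353759766), 15.23442268371582) hullc 586.1824650467296 157.16969790106086 circ (586.2549438476562, 157.058349609375) 62.941043853759766
hex ((488.5617370605469, -3.254436492919922), (84.59390258789062, 93.51213836669922), 56.93065643310547) hullc 488.3967367700788 -3.151147982987042 circ (488.37255859375, -3.414155960083008) 48.06382751464844
round ((548.8580932617188, -159.919189453125), (83.64238739013672, 86.69818878173828), 88.98460388183594) hullc 548.5576261361393 -158.84016062065203 circ (548.4575805664062, -158.61325073242188) 43.773468017578125
square ((487.60589599609375, -418.6288757324219), (80.9038314819336, 79.77497863769531), 17.056589126586914) hullc 487.4602196883876 -418.674637484648 circ (486.68707275390625, -418.5152587890625) 54.63933181762695
oblong [141 158]
hex [197 190]
round [250 168]
square [341 188]
```

View pics/crops.png

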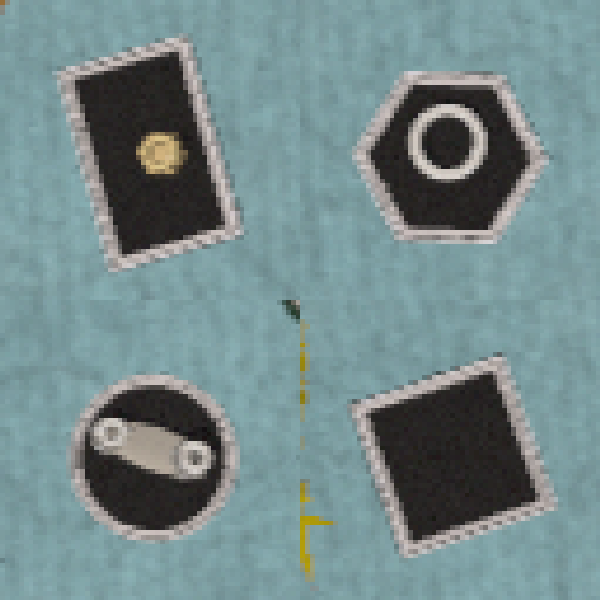

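The crops show the nut about 10 mm off the oblong tray's middle, the race towards the far side of the hex tray, and the crank's two ring-shaped boss tops at crop pixels (112,433) and (195,457). I next need part centres and which boss is the taller one.

Run:
```python
from h import *; import pickle
d=pickle.load(open("c0.pkl","rb"));c=d["top"];s=d["scene"]
# trays again: outer rim (not teal)
for n,P,q in(("oblong",(.586,.157,0),36),("hex",(.488,-.003,0),30),("round",(.5485,-.159,0),27),("square",(.4875,-.4187,0),32)):
    m,cs=blob(c,P,q,lambda h:(h[...,1]<60)|(h[...,2]<75)); w=(ray(c,cs[0][:,0],.006)*1000).astype(np.float32)
    M=cv2.moments(w); print(n,np.round([M["m10"]/M["m00"],M["m01"]/M["m00"]],1),cv2.minAreaRect(w))
m,cs=blob(c,(.588,.15,.02),12,lambda h:(h[...,2]>85)&(h[...,1]>60)); w=(ray(c,cs[0][:,0],.017)*1000).astype(np.float32)
M=cv2.moments(w);print("nut",M["m10"]/M["m00"],M["m01"]/M["m00"],cv2.minEnclosingCircle(w),cv2.boundingRect(cs[0]))
ce=np.array([M["m10"]/M["m00"],M["m01"]/M["m00"]]); a=w[:,0]-ce; th=np.arctan2(a[:,1],a[:,0]);r=np.hypot(*a.T)
f=(r*np.exp(6j*th)).mean(); print("hex phase deg",np.degrees(np.angle(f))/6,abs(f))
m,cs=blob(c,(.495,-.003,.015),14,lambda h:h[...,2]>110); w=(ray(c,cs[0][:,0],.015)*1000).astype(np.float32)
print("race",cv2.minEnclosingCircle(w),cv2.fitEllipse(w))
m,cs=blob(c,(.552,-.159,.03),23,lambda h:h[...,2]>90)
for x in cs[:3]: print("crank",cv2.contourArea(x),cv2.boundingRect(x), cv2.minAreaRect(x))
u=proj(s,(.5485,-.159,.02))[0].astype(int);print(u)
a=cv2.resize(s["image"][u[1]-24:u[1]+24,u[0]-32:u[0]+32],(800,600),interpolation=cv2.INTER_CUBIC)
cv2.imwrite("pics/cs.png",a)
```

```text
oblong [586.8 155.3] ((586.9901123046875, 155.50006103515625), (206.5518035888672, 203.01385498046875), 44.30760955810547)
hex [486.6  -2.4] ((488.7825927734375, -1.8162994384765625), (170.6237030029297, 169.0364227294922), 10.20681381225586)
round [ 549.4 -159.6] ((548.7202758789062, -160.08840942382812), (151.77178955078125, 155.857177734375), 71.83853912353516)
square [ 486.6 -417.4] ((487.5605163574219, -416.12811279296875), (180.58944702148438, 182.8420867919922), 8.145485877990723)
nut 584.488572356871 148.44721518336488 ((584.7545166015625, 147.6685028076172), 14.453381538391113) (170, 186, 11, 9)Traceback (most recent call last):
  File "<stdin>", line 9, in <module>
ValueError: operands could not be broadcast together with shapes (28,) (2,)
```

Run:
```python
from h import *; import pickle
d=pickle.load(open("c0.pkl","rb"));c=d["top"];s=d["scene"]
m,cs=blob(c,(.588,.15,.02),12,lambda h:(h[...,2]>85)&(h[...,1]>60)); w=(ray(c,cs[0][:,0],.017)*1000)
a=w-w.mean(0); th=np.arctan2(a[:,1],a[:,0]);r=np.hypot(*a.T)
f=(r*np.exp(6j*th)).mean(); print("hex phase deg",np.degrees(np.angle(f))/6,abs(f))
m,cs=blob(c,(.495,-.003,.015),14,lambda h:h[...,2]>110); w=(ray(c,cs[0][:,0],.015)*1000).astype(np.float32)
print("race",cv2.minEnclosingCircle(w),cv2.fitEllipse(w))
m,cs=blob(c,(.552,-.159,.03),23,lambda h:h[...,2]>90)
for x in cs[:3]: print("crank",cv2.contourArea(x),cv2.boundingRect(x), cv2.minAreaRect(x))
u=proj(s,(.5485,-.159,.02))[0].astype(int);print(u)
a=cv2.resize(s["image"][u[1]-24:u[1]+24,u[0]-32:u[0]+32],(800,600),interpolation=cv2.INTER_CUBIC)
cv2.imwrite("pics/cs.png",a)
x,y=np.array([250,168]),0
b=cv2.resize(c["image"][190:208,264:300] ,(720,360),interpolation=cv2.INTER_CUBIC)
cv2.imwrite("pics/ct.png",b)
```

```text
hex phase deg 27.91518652487984 2.3311401150806423
race ((497.9378967285156, -2.5993728637695312), 23.865938186645508) ((497.68707275390625, -2.4855525493621826), (43.708980560302734, 46.45043182373047), 178.69583129882812)
crank 1588.0 (260, 176, 47, 47) ((283.0000305175781, 199.00001525878906), (45.25482940673828, 45.25482940673828), 45.0)
[283 191]
```

View pics/cs.png

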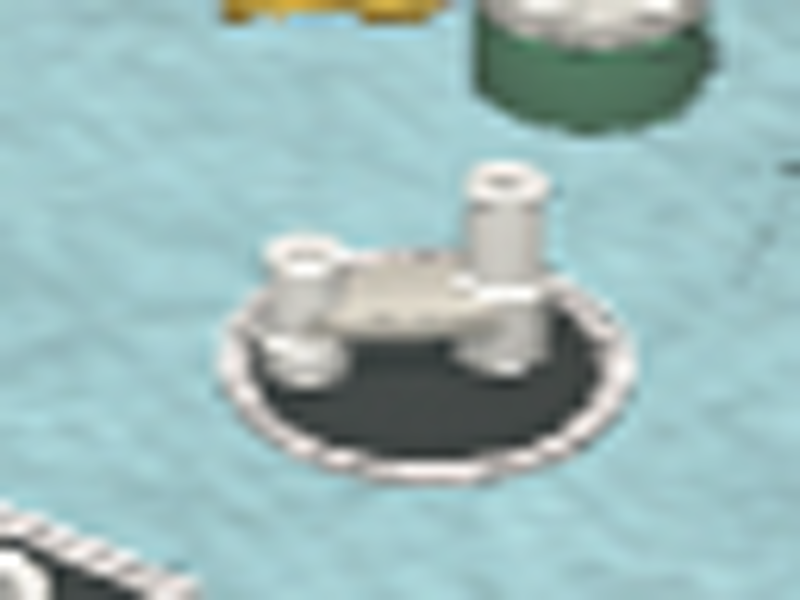

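View pics/ct.png

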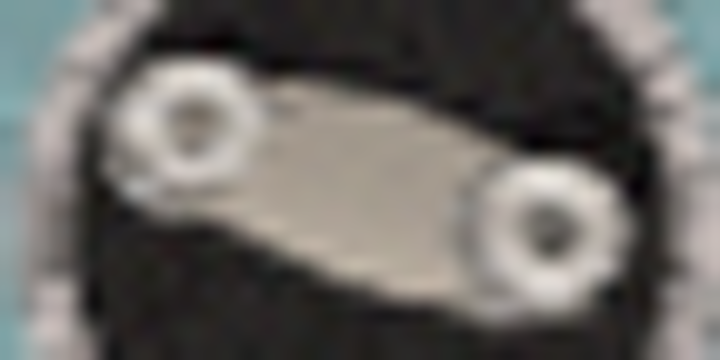

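The tall boss (scene crop 507,181; top crop 548,232) is at the −y end. The short boss is at scene crop (302,253) and top crop (193,125).

```bash
cat >> h.py <<'E'
def plan(x,y,z,ang):
    "target TCP (mm), tool-x heading deg (mod 180): yaw first, then shift in the turned tool axes, cm"
    from station import get_obs
    o=get_obs(); r=rot(o["tool_rot"]); X=r.apply([1,0,0]); a=np.degrees(np.arctan2(X[1],X[0]))
    yaw=-((ang-a+90)%180-90); r2=r*R.from_euler("z",yaw,degrees=True)
    s=r2.inv().apply(np.array([x,y,z])/1000-o["eef_pos"])*100
    s0=r.inv().apply(np.array([x,y,z])/1000-o["eef_pos"])*100
    print("t%.2f pos %s head %.1f w %.2fcm F %s q7 %.2f tilt %.3f| yaw %.2f  then shift %s (unturned %s)"%(o["t"],np.round(o["eef_pos"]*1000,1),a,o["gripper_width"]*8.54,np.round(o["contact_force"],1),o["q"][6],np.degrees(np.arccos(-r.as_matrix()[2,2])),yaw,np.round(s,2),np.round(s0,2)))
E
python3 - <<'E'
from h import *; import pickle
d=pickle.load(open("c0.pkl","rb"));c=d["top"];s=d["scene"]
T=lambda x,y:((x+.5)/20-.5+264,(y+.5)/20-.5+190); S=lambda x,y:((x+.5)/12.5-.5+251,(y+.5)/12.5-.5+167)
sh=ray(c,T(193,125),.037)[0]; ta=ray(c,T(548,232),.053)[0]
sh2=ray(s,S(302,253),.037)[0]; ta2=ray(s,S(507,181),.053)[0]
for a,b in((sh,ta),(sh2,ta2)):
    v=a-b; print(a*1e3,b*1e3,np.hypot(*v)*1e3,"mid",(a+b)*500,"x dir",np.degrees(np.arctan2(v[1],v[0]))-4.6)
plan(584.5,148.4,120,0)
E
```

```text
[ 561.76800481 -131.16771814] [ 544.83732504 -178.51875314] 50.28686143929813 mid [ 553.30266493 -154.84323564] x dir 65.72514958796228
[ 560.91062888 -133.1835063 ] [ 544.82090634 -181.97144124] 51.3725779757319 mid [ 552.86576761 -157.57747377] x dir 67.1480147449246
t0.10 pos [ 267.5 -619.2  230.4] head -66.6 w 8.55cm F [-0.5  1.   0.5] q7 -0.08 tilt 0.098| yaw -66.64  then shift [ 31.71 -76.74  11.13] (unturned [-57.87 -59.54  11.13])
```

```bash
H="python3 -m handwheel"
$H '[{"grip":5,"yaw":-8.33},{"yaw":-8.33},{"yaw":-8.33},{"yaw":-8.33},{"yaw":-8.33}]' 30
$H '[{"yaw":-8.33},{"yaw":-8.33},{"yaw":-8.33},{"tx":1.85,"ty":-4.5},{"tx":1.85,"ty":-4.5}]' 
$H '[{"tx":1.85,"ty":-4.5},{"tx":1.85,"ty":-4.5},{"tx":1.85,"ty":-4.5},{"tx":1.85,"ty":-4.5},{"tx":1.85,"ty":-4.5}]'
$H '[{"tx":1.85,"ty":-4.5},{"tx":1.85,"ty":-4.5},{"tx":1.85,"ty":-4.5},{"tx":1.85,"ty":-4.5},{"tx":1.85,"ty":-4.5}]'
$H '[{"tx":1.85,"ty":-4.5},{"tx":1.85,"ty":-4.5},{"tx":1.85,"ty":-4.5},{"tx":1.85,"ty":-4.5},{"tx":1.85,"ty":-4.5}]'
python3 -c "from h import *;plan(584.5,148.4,40,0)"
```

```text
t0.10 pos [ 267.5 -619.2  230.4] head -66.6 w 8.55cm F [-0.5  1.   0.5] q7 -0.08 tilt 0.098| yaw -66.64  then shift [ 31.72 -76.73  19.13] (unturned [-57.86 -59.54  19.13])invalid input
invalid input
invalid input
invalid input
invalid input
```

The calls were refused, probably because every row needs all its keys.

```bash
python3 -m handwheel '[{"grip":5,"tx":0,"ty":0,"tz":0,"yaw":-8.33},{"grip":5,"tx":0,"ty":0,"tz":0,"yaw":-8.33},{"grip":5,"tx":0,"ty":0,"tz":0,"yaw":-8.33},{"grip":5,"tx":0,"ty":0,"tz":0,"yaw":-8.33},{"grip":5,"tx":0,"ty":0,"tz":0,"yaw":-8.33}]' 30
python3 -m handwheel '[{"grip":5,"tx":0,"ty":0,"tz":0,"yaw":-8.33},{"grip":5,"tx":0,"ty":0,"tz":0,"yaw":-8.33},{"grip":5,"tx":0,"ty":0,"tz":0,"yaw":-8.33}]'
python3 -c "from h import *;plan(584.5,148.4,40,0)"
```

```text
t: 0.6
eef_pos: [0.2675, -0.6193, 0.2307]
tool_rot: [-0.0, 0.977, -0.213, -0.0]
contact_force: [-0.2, -0.6, 0.1]
gripper_width: 0.586
t: 0.9
eef_pos: [0.2675, -0.6194, 0.2307]
tool_rot: [-0.0, 1.0, 0.003, -0.0]
contact_force: [0.2, -0.8, -0.2]
gripper_width: 0.585
t0.90 pos [ 267.5 -619.4  230.7] head 0.3 w 5.00cm F [ 0.2 -0.8 -0.2] q7 0.98 tilt 0.059| yaw 0.35  then shift [ 31.71 -76.76  19.13] (unturned [ 32.17 -76.57  19.13])
```

```bash
python3 -m handwheel '[{"grip":5,"tx":1.85,"ty":-4.5,"tz":0,"yaw":0.3},{"grip":5,"tx":1.85,"ty":-4.5,"tz":0,"yaw":0},{"grip":5,"tx":1.85,"ty":-4.5,"tz":0,"yaw":0},{"grip":5,"tx":1.85,"ty":-4.5,"tz":0,"yaw":0},{"grip":5,"tx":1.85,"ty":-4.5,"tz":0,"yaw":0}]'
python3 -m handwheel '[{"grip":5,"tx":1.85,"ty":-4.5,"tz":0,"yaw":0},{"grip":5,"tx":1.85,"ty":-4.5,"tz":0,"yaw":0},{"grip":5,"tx":1.85,"ty":-4.5,"tz":0,"yaw":0},{"grip":5,"tx":1.85,"ty":-4.5,"tz":0,"yaw":0},{"grip":5,"tx":1.85,"ty":-4.5,"tz":0,"yaw":0}]'
python3 -m handwheel '[{"grip":5,"tx":1.85,"ty":-4.5,"tz":0,"yaw":0},{"grip":5,"tx":1.85,"ty":-4.5,"tz":0,"yaw":0},{"grip":5,"tx":1.85,"ty":-4.5,"tz":0,"yaw":0},{"grip":5,"tx":1.85,"ty":-4.5,"tz":0,"yaw":0},{"grip":5,"tx":1.85,"ty":-4.5,"tz":0,"yaw":0}]'
python3 -m handwheel '[{"grip":5,"tx":1.85,"ty":-4.5,"tz":0,"yaw":0},{"grip":5,"tx":1.85,"ty":-4.5,"tz":0,"yaw":0},{"grip":5,"tx":0,"ty":0,"tz":0,"yaw":0}]'
python3 -c "from h import *;plan(584.5,148.4,40,0)"
```

```text
t: 1.4
eef_pos: [0.3613, -0.393, 0.231]
tool_rot: [-0.0, 1.0, -0.003, -0.0]
contact_force: [1.7, -0.1, 0.9]
gripper_width: 0.583
t: 1.9
eef_pos: [0.4549, -0.1687, 0.2312]
tool_rot: [0.0, 1.0, -0.003, -0.0]
contact_force: [0.8, -0.8, 0.1]
gripper_width: 0.586
t: 2.4
eef_pos: [0.5487, 0.0556, 0.2311]
tool_rot: [0.0, 1.0, -0.003, -0.0]
contact_force: [0.4, 0.1, -0.3]
gripper_width: 0.586
t: 2.7
eef_pos: [0.586, 0.1524, 0.2312]
tool_rot: [-0.003, 1.0, 0.002, 0.0]
contact_force: [-0.9, -0.3, 0.7]
gripper_width: 0.587
t2.70 pos [586.  152.4 231.2] head 0.3 w 5.01cm F [-0.9 -0.3  0.7] q7 -0.58 tilt 0.321| yaw 0.25  then shift [-0.16  0.51 19.12] (unturned [-0.16  0.51 19.12])
```

```bash
python3 -m handwheel '[{"grip":5,"tx":-0.16,"ty":0.45,"tz":4.8,"yaw":0.25},{"grip":5,"tx":0,"ty":0,"tz":4.8,"yaw":0},{"grip":5,"tx":0,"ty":0,"tz":4.8,"yaw":0},{"grip":5,"tx":0,"ty":0,"tz":4.8,"yaw":0},{"grip":5,"tx":0,"ty":0,"tz":0,"yaw":0}]'
python3 -m handwheel '[{"grip":5,"tx":0,"ty":0,"tz":2,"yaw":0},{"grip":5,"tx":0,"ty":0,"tz":1.3,"yaw":0},{"grip":5,"tx":0,"ty":0,"tz":0,"yaw":0}]'
python3 -c "from h import *;plan(584.5,148.4,6,0)"
python3 -m handwheel '[{"grip":2,"tx":0,"ty":0,"tz":0,"yaw":0},{"grip":2,"tx":0,"ty":0,"tz":0,"yaw":0},{"grip":2,"tx":0,"ty":0,"tz":0,"yaw":0},{"grip":2,"tx":0,"ty":0,"tz":0,"yaw":0},{"grip":2,"tx":0,"ty":0,"tz":0,"yaw":0}]' 30
```

```text
t: 3.2
eef_pos: [0.579, 0.1367, 0.0329]
tool_rot: [0.002, 1.0, -0.005, -0.006]
contact_force: [-0.8, -1.4, -1.6]
gripper_width: 0.588
t: 3.5
eef_pos: [0.584, 0.1388, 0.0064]
tool_rot: [0.0, 1.0, -0.005, -0.001]
contact_force: [-1.4, -0.7, -0.5]
gripper_width: 0.585
t3.50 pos [584.  138.8   6.4] head -0.6 w 5.00cm F [-1.4 -0.7 -0.5] q7 -0.74 tilt 0.070| yaw -0.56  then shift [ 0.05 -0.96  0.04] (unturned [ 0.04 -0.96  0.04])
t: 4.0
eef_pos: [0.5854, 0.1396, 0.008]
tool_rot: [-0.0, 1.0, -0.005, 0.001]
contact_force: [-1.1, -0.4, 7.1]
gripper_width: 0.275
```

The pose had not settled before I descended, so the grip is 9 mm off in y. I'll reopen, correct and close again.

```bash
python3 -m handwheel '[{"grip":5,"tx":0,"ty":0,"tz":-0.2,"yaw":0},{"grip":5,"tx":0,"ty":0,"tz":0,"yaw":0},{"grip":5,"tx":0,"ty":0,"tz":0,"yaw":0},{"grip":5,"tx":0,"ty":-0.9,"tz":0,"yaw":0},{"grip":5,"tx":0,"ty":0,"tz":0,"yaw":0}]'
python3 - <<'E'
from h import *;plan(584.5,148.4,8,0)
from station import *
c=read_camera("top");u=proj(c,(.585,.149,.02))[0].astype(int)
s=read_camera("scene");v=proj(s,(.585,.149,.02))[0].astype(int)
f=lambda i,u:cv2.resize(i[u[1]-32:u[1]+32,u[0]-32:u[0]+32],(400,400),interpolation=cv2.INTER_CUBIC)
cv2.imwrite("pics/n1.png",np.hstack([f(c["image"],u),f(s["image"],v)]))
E
```

```text
t: 4.5
eef_pos: [0.5842, 0.1504, 0.0084]
tool_rot: [-0.001, 1.0, -0.004, 0.0]
contact_force: [0.5, -0.2, -0.6]
gripper_width: 0.586
t4.50 pos [584.2 150.4   8.4] head -0.4 w 5.01cm F [ 0.5 -0.2 -0.6] q7 -0.75 tilt 0.086| yaw -0.45  then shift [0.03 0.2  0.04] (unturned [0.03 0.2  0.04])
```

View pics/n1.png

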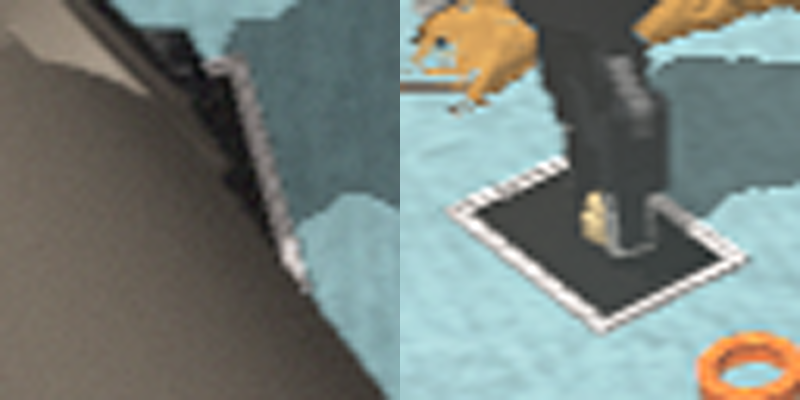

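The scene view shows the nut between the fingers, its edge at crop (585,217). I'm closing on it.

```bash
python3 -m handwheel '[{"grip":1.5,"tx":0,"ty":0.3,"tz":0,"yaw":0},{"grip":1.5,"tx":0,"ty":0,"tz":0,"yaw":0},{"grip":1.5,"tx":0,"ty":0,"tz":0,"yaw":0},{"grip":1.5,"tx":0,"ty":0,"tz":0,"yaw":0},{"grip":1.5,"tx":0,"ty":0,"tz":0,"yaw":0}]' 30
python3 -m handwheel '[{"grip":1.5,"tx":0,"ty":0,"tz":-2,"yaw":0},{"grip":1.5,"tx":0,"ty":0,"tz":-4,"yaw":0},{"grip":1.5,"tx":0,"ty":0,"tz":-4,"yaw":0},{"grip":1.5,"tx":0,"ty":0,"tz":0,"yaw":0},{"grip":1.5,"tx":0,"ty":0,"tz":0,"yaw":0}]'
python3 - <<'E'
from h import *;plan(487.5,-418.6,110,-15)
from station import *
s=read_camera("scene");o=get_obs()["eef_pos"];v=proj(s,o)[0].astype(int);print(v)
cv2.imwrite("pics/n2.png",cv2.resize(s["image"][v[1]-32:v[1]+32,v[0]-32:v[0]+32],(400,400),interpolation=cv2.INTER_CUBIC))
E
```

```text
t: 5.1
eef_pos: [0.5844, 0.1451, 0.0083]
tool_rot: [0.0, 1.0, -0.005, 0.0]
contact_force: [-1.1, -0.2, 0.1]
gripper_width: 0.281
t: 5.6
eef_pos: [0.5849, 0.1454, 0.1092]
tool_rot: [-0.0, 1.0, -0.005, 0.001]
contact_force: [-0.8, -0.3, -0.4]
gripper_width: 0.282
t5.60 pos [584.9 145.4 109.2] head -0.5 w 2.41cm F [-0.8 -0.3 -0.4] q7 -0.67 tilt 0.119| yaw 14.45  then shift [ 5.19 57.   -0.12] (unturned [-9.2  56.5  -0.12])
[185 185]
```

View pics/n2.png

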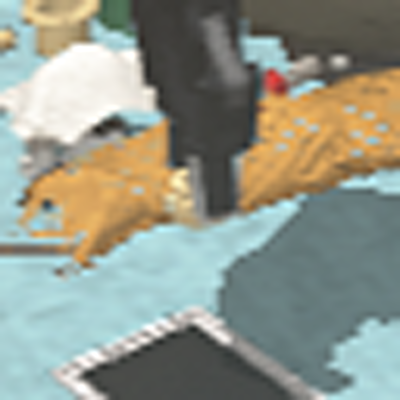

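The nut hangs between the pads (crop 180,190) with an opening of 24 mm. It goes to the square tray next.

```bash
python3 -m handwheel '[{"grip":1.5,"tx":-0.77,"ty":4.7,"tz":0,"yaw":0},{"grip":1.5,"tx":-0.77,"ty":4.7,"tz":0,"yaw":0},{"grip":1.5,"tx":-0.77,"ty":4.7,"tz":0,"yaw":0},{"grip":1.5,"tx":-0.77,"ty":4.7,"tz":0,"yaw":0},{"grip":1.5,"tx":-0.77,"ty":4.7,"tz":0,"yaw":0}]'
python3 -m handwheel '[{"grip":1.5,"tx":-0.77,"ty":4.7,"tz":0,"yaw":0},{"grip":1.5,"tx":-0.77,"ty":4.7,"tz":0,"yaw":0},{"grip":1.5,"tx":-0.77,"ty":4.7,"tz":0,"yaw":0},{"grip":1.5,"tx":-0.77,"ty":4.7,"tz":0,"yaw":0},{"grip":1.5,"tx":-0.77,"ty":4.7,"tz":0,"yaw":0}]'
python3 -m handwheel '[{"grip":1.5,"tx":-0.77,"ty":4.7,"tz":0,"yaw":0},{"grip":1.5,"tx":-0.77,"ty":4.7,"tz":0,"yaw":0},{"grip":1.5,"tx":0,"ty":0,"tz":0,"yaw":0},{"grip":1.5,"tx":0,"ty":0,"tz":0,"yaw":0},{"grip":1.5,"tx":0,"ty":0,"tz":0,"yaw":0}]'
python3 -c "from h import *;plan(487.5,-418.6,9,0)"
```

```text
t: 6.15
eef_pos: [0.5418, -0.0911, 0.1067]
tool_rot: [-0.0, 1.0, -0.005, -0.001]
contact_force: [0.7, -0.3, -0.7]
gripper_width: 0.28
t: 6.65
eef_pos: [0.5011, -0.3253, 0.1065]
tool_rot: [-0.001, 1.0, -0.005, -0.001]
contact_force: [0.7, 0.3, 0.1]
gripper_width: 0.281
t: 7.15
eef_pos: [0.4866, -0.4158, 0.107]
tool_rot: [-0.001, 1.0, -0.004, -0.001]
contact_force: [0.1, 0.1, -0.6]
gripper_width: 0.283
t7.15 pos [ 486.6 -415.8  107. ] head -0.4 w 2.42cm F [ 0.1  0.1 -0.6] q7 0.34 tilt 0.155| yaw -0.44  then shift [0.1  0.31 9.8 ] (unturned [0.11 0.3  9.8 ])
```

```bash
python3 -m handwheel '[{"grip":1.5,"tx":0,"ty":0,"tz":4,"yaw":0},{"grip":1.5,"tx":0,"ty":0,"tz":4,"yaw":0},{"grip":1.5,"tx":0,"ty":0,"tz":1.8,"yaw":0},{"grip":1.5,"tx":0,"ty":0,"tz":0,"yaw":0},{"grip":1.5,"tx":0,"ty":0,"tz":0,"yaw":0}]'
python3 -m handwheel '[{"grip":5,"tx":0,"ty":0,"tz":0,"yaw":0},{"grip":5,"tx":0,"ty":0,"tz":0,"yaw":0},{"grip":5,"tx":0,"ty":0,"tz":0,"yaw":0},{"grip":5,"tx":0,"ty":0,"tz":-4,"yaw":0},{"grip":5,"tx":0,"ty":0,"tz":-4.5,"yaw":0}]'
python3 -m handwheel '[{"grip":5,"tx":0,"ty":0,"tz":-4.5,"yaw":0},{"grip":5,"tx":0,"ty":0,"tz":0,"yaw":0}]'
python3 -c "from h import *;plan(553,-156.3,130,-23.5)"
```

```text
t: 7.65
eef_pos: [0.4874, -0.4167, 0.0106]
tool_rot: [-0.0, 1.0, -0.004, 0.0]
contact_force: [-0.1, -0.4, 0.7]
gripper_width: 0.281
t: 8.15
eef_pos: [0.4853, -0.417, 0.0949]
tool_rot: [-0.001, 1.0, -0.005, -0.001]
contact_force: [0.3, -0.3, 1.2]
gripper_width: 0.582
t: 8.35
eef_pos: [0.4905, -0.4201, 0.1479]
tool_rot: [0.004, 1.0, -0.005, 0.005]
contact_force: [-0.5, -0.1, 0.4]
gripper_width: 0.589
t8.35 pos [ 490.5 -420.1  147.9] head -0.6 w 5.03cm F [-0.5 -0.1  0.4] q7 0.35 tilt 0.711| yaw 22.94  then shift [ -4.81 -26.69   1.65] (unturned [  5.97 -26.45   1.65])
```

```bash
python3 -m handwheel '[{"grip":5,"tx":0,"ty":0,"tz":0,"yaw":7.65},{"grip":5,"tx":0,"ty":0,"tz":0,"yaw":7.65},{"grip":5,"tx":0,"ty":0,"tz":0,"yaw":7.65},{"grip":5,"tx":-0.8,"ty":-4.4,"tz":0,"yaw":0},{"grip":5,"tx":-0.8,"ty":-4.4,"tz":0,"yaw":0}]'
python3 -m handwheel '[{"grip":5,"tx":-0.8,"ty":-4.4,"tz":0,"yaw":0},{"grip":5,"tx":-0.8,"ty":-4.4,"tz":0,"yaw":0},{"grip":5,"tx":-0.8,"ty":-4.4,"tz":0,"yaw":0},{"grip":5,"tx":-0.8,"ty":-4.4,"tz":0,"yaw":0},{"grip":5,"tx":0,"ty":0,"tz":0,"yaw":0}]'
python3 -m handwheel '[{"grip":5,"tx":0,"ty":0,"tz":0,"yaw":0},{"grip":5,"tx":0,"ty":0,"tz":0,"yaw":0}]'
python3 -c "from h import *;plan(553,-156.3,75,-23.5)"
```

```text
t: 8.85
eef_pos: [0.5065, -0.3312, 0.1402]
tool_rot: [0.0, 0.979, -0.206, 0.0]
contact_force: [0.1, 0.6, -0.8]
gripper_width: 0.582
t: 9.35
eef_pos: [0.5497, -0.1481, 0.141]
tool_rot: [-0.002, 0.98, -0.198, 0.001]
contact_force: [0.2, 0.3, 0.1]
gripper_width: 0.584
t: 9.55
eef_pos: [0.5474, -0.158, 0.1402]
tool_rot: [0.0, 0.979, -0.204, -0.0]
contact_force: [-0.1, -0.5, 0.1]
gripper_width: 0.582
t9.55 pos [ 547.4 -158.   140.2] head -23.6 w 4.97cm F [-0.1 -0.5  0.1] q7 -0.46 tilt 0.057| yaw -0.09  then shift [ 0.44 -0.39  6.52] (unturned [ 0.44 -0.39  6.52])
```

```bash
python3 -m handwheel '[{"grip":5,"tx":0.44,"ty":-0.39,"tz":3.2,"yaw":0},{"grip":5,"tx":0,"ty":0,"tz":3.2,"yaw":0},{"grip":5,"tx":0,"ty":0,"tz":0,"yaw":0},{"grip":5,"tx":0,"ty":0,"tz":0,"yaw":0},{"grip":5,"tx":0,"ty":0,"tz":0,"yaw":0}]'
python3 - <<'E'
from h import *;plan(553,-156.3,6,-23.5)
from station import *
s=read_camera("scene");v=proj(s,(.553,-.156,.04))[0].astype(int);print(v)
cv2.imwrite("pics/k1.png",cv2.resize(s["image"][v[1]-32:v[1]+32,v[0]-40:v[0]+40],(750,600),interpolation=cv2.INTER_CUBIC))
E
```

```text
t: 10.05
eef_pos: [0.5543, -0.1557, 0.0778]
tool_rot: [0.0, 0.979, -0.204, 0.001]
contact_force: [0.7, -0.0, -0.5]
gripper_width: 0.586
t10.05 pos [ 554.3 -155.7   77.8] head -23.6 w 5.01cm F [ 0.7 -0.  -0.5] q7 -0.52 tilt 0.132| yaw -0.07  then shift [-0.11  0.11  7.18] (unturned [-0.11  0.11  7.18])
[282 185]
```

View pics/k1.png

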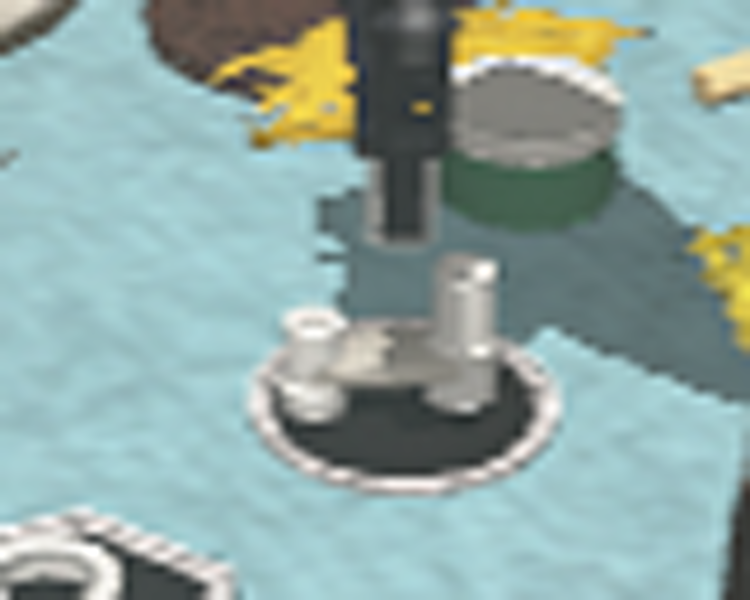

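Run:
```python
from h import *; import pickle
s=pickle.load(open("c0.pkl","rb"))["scene"]
for P in((.5543,-.1557,.085),(.5543,-.1557,.024),(.553,-.1563,.024),(.5545,-.1510,.024)):
    u=proj(s,P)[0]; print(P,(u-[242,153]+.5)*9.375-.5)
```

```text
(0.5543, -0.1557, 0.085) [382.74790322 188.79215212]
(0.5543, -0.1557, 0.024) [379.29977033 346.89927043]
(0.553, -0.1563, 0.024) [382.7661688  348.31014114]
(0.5545, -0.151, 0.024) [366.63608982 350.06689364]
```

Allowing for the near finger's offset, the fingers at crop (404,200) line up with the midpoint between the bosses at crop 390. I'm descending from here.

```bash
python3 -m handwheel '[{"grip":5,"tx":0,"ty":0,"tz":2.5,"yaw":0},{"grip":5,"tx":0,"ty":0,"tz":2.5,"yaw":0},{"grip":5,"tx":0,"ty":0,"tz":2,"yaw":0},{"grip":5,"tx":0,"ty":0,"tz":0,"yaw":0},{"grip":5,"tx":0,"ty":0,"tz":0,"yaw":0}]'
python3 -c "from h import *;plan(554.3,-155.7,7.5,-23.5)"
```

```text
t: 10.6
eef_pos: [0.5542, -0.1549, 0.0075]
tool_rot: [0.0, 0.979, -0.204, 0.001]
contact_force: [0.0, 0.1, 0.9]
gripper_width: 0.586
t10.60 pos [ 554.2 -154.9    7.5] head -23.5 w 5.01cm F [0.  0.1 0.9] q7 -0.57 tilt 0.079| yaw -0.00  then shift [0.04 0.07 0.  ] (unturned [0.04 0.07 0.  ])
```

```bash
python3 -m handwheel '[{"grip":1.5,"tx":0,"ty":0,"tz":0,"yaw":0},{"grip":1.5,"tx":0,"ty":0,"tz":0,"yaw":0},{"grip":1.5,"tx":0,"ty":0,"tz":0,"yaw":0},{"grip":1.5,"tx":0,"ty":0,"tz":0,"yaw":0},{"grip":1.5,"tx":0,"ty":0,"tz":0,"yaw":0}]' 60
python3 -c "from h import *;plan(554.3,-155.7,7.5,-23.5)"
python3 -m handwheel '[{"grip":1.5,"tx":0,"ty":0,"tz":-2,"yaw":0},{"grip":1.5,"tx":0,"ty":0,"tz":-4,"yaw":0},{"grip":1.5,"tx":0,"ty":0,"tz":-4,"yaw":0},{"grip":1.5,"tx":0,"ty":0,"tz":0,"yaw":0},{"grip":1.5,"tx":0,"ty":0,"tz":0,"yaw":0}]'
python3 - <<'E'
from h import *;plan(586.2,157.1,110,-74.8)
from station import *
s=read_camera("scene");v=proj(s,get_obs()["eef_pos"])[0].astype(int);print(v)
cv2.imwrite("pics/k2.png",cv2.resize(s["image"][v[1]-32:v[1]+32,v[0]-40:v[0]+40],(750,600),interpolation=cv2.INTER_CUBIC))
E
```

```text
t: 11.1
eef_pos: [0.5547, -0.155, 0.0083]
tool_rot: [0.0, 0.979, -0.204, 0.001]
contact_force: [-1.3, 0.0, 6.3]
gripper_width: 0.294
t11.10 pos [ 554.7 -155.     8.3] head -23.5 w 2.51cm F [-1.3  0.   6.3] q7 -0.57 tilt 0.168| yaw 0.01  then shift [-0.01  0.08  0.08] (unturned [-0.01  0.08  0.08])
t: 11.6
eef_pos: [0.5539, -0.1551, 0.1077]
tool_rot: [0.0, 0.979, -0.204, 0.001]
contact_force: [-0.3, -0.4, -3.4]
gripper_width: 0.292
t11.60 pos [ 553.9 -155.1  107.7] head -23.5 w 2.49cm F [-0.3 -0.4 -3.4] q7 -0.50 tilt 0.153| yaw 51.28  then shift [-29.28 -11.3   -0.26] (unturned [ -9.49 -29.91  -0.26])
[282 166]
```

View pics/k2.png

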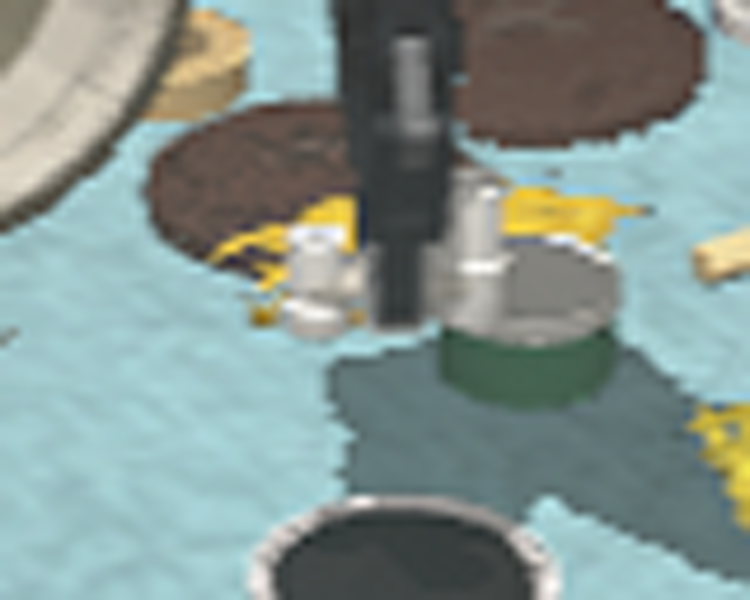

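The crank hangs level between the fingers, clear of the round tray. I'm turning it and carrying it to the oblong tray.

```bash
python3 -m handwheel '[{"grip":1.5,"tx":0,"ty":0,"tz":0,"yaw":8.55},{"grip":1.5,"tx":0,"ty":0,"tz":0,"yaw":8.55},{"grip":1.5,"tx":0,"ty":0,"tz":0,"yaw":8.55},{"grip":1.5,"tx":0,"ty":0,"tz":0,"yaw":8.55},{"grip":1.5,"tx":0,"ty":0,"tz":0,"yaw":8.55}]'
python3 -m handwheel '[{"grip":1.5,"tx":0,"ty":0,"tz":0,"yaw":8.55},{"grip":1.5,"tx":-3.66,"ty":-1.41,"tz":0,"yaw":0},{"grip":1.5,"tx":-3.66,"ty":-1.41,"tz":0,"yaw":0},{"grip":1.5,"tx":-3.66,"ty":-1.41,"tz":0,"yaw":0},{"grip":1.5,"tx":-3.66,"ty":-1.41,"tz":0,"yaw":0}]'
python3 -m handwheel '[{"grip":1.5,"tx":-3.66,"ty":-1.41,"tz":0,"yaw":0},{"grip":1.5,"tx":-3.66,"ty":-1.41,"tz":0,"yaw":0},{"grip":1.5,"tx":-3.66,"ty":-1.41,"tz":0,"yaw":0},{"grip":1.5,"tx":-3.66,"ty":-1.41,"tz":0,"yaw":0},{"grip":1.5,"tx":0,"ty":0,"tz":0,"yaw":0}]'
python3 -m handwheel '[{"grip":1.5,"tx":0,"ty":0,"tz":0,"yaw":0},{"grip":1.5,"tx":0,"ty":0,"tz":0,"yaw":0},{"grip":1.5,"tx":0,"ty":0,"tz":0,"yaw":0}]'
python3 -c "from h import *;plan(586.2,157.1,9,-74.8)"
```

```text
t: 12.15
eef_pos: [0.5519, -0.1545, 0.1044]
tool_rot: [0.001, 0.836, -0.549, -0.002]
contact_force: [-0.4, 0.1, -2.0]
gripper_width: 0.293
t: 12.65
eef_pos: [0.568, 0.0026, 0.1045]
tool_rot: [0.001, 0.794, -0.607, -0.001]
contact_force: [0.3, 0.1, -2.5]
gripper_width: 0.291
t: 13.15
eef_pos: [0.5837, 0.1657, 0.1049]
tool_rot: [-0.001, 0.797, -0.604, -0.002]
contact_force: [-0.6, 1.0, -2.4]
gripper_width: 0.293
t: 13.45
eef_pos: [0.5851, 0.1554, 0.1055]
tool_rot: [0.001, 0.794, -0.608, -0.0]
contact_force: [-0.6, 0.4, -2.7]
gripper_width: 0.291
t13.45 pos [585.1 155.4 105.5] head -74.9 w 2.49cm F [-0.6  0.4 -2.7] q7 -1.83 tilt 0.113| yaw -0.12  then shift [-0.14 -0.17  9.65] (unturned [-0.14 -0.16  9.65])
```

```bash
python3 -m handwheel '[{"grip":1.5,"tx":-0.14,"ty":-0.16,"tz":4,"yaw":0},{"grip":1.5,"tx":0,"ty":0,"tz":4,"yaw":0},{"grip":1.5,"tx":0,"ty":0,"tz":1.6,"yaw":0},{"grip":1.5,"tx":0,"ty":0,"tz":0,"yaw":0},{"grip":1.5,"tx":0,"ty":0,"tz":0,"yaw":0}]'
python3 -c "from h import *;plan(586.2,157.1,8.3,-74.8)"
```

```text
t: 13.95
eef_pos: [0.5871, 0.1586, 0.0106]
tool_rot: [-0.0, 0.794, -0.608, 0.0]
contact_force: [0.8, 0.4, -1.9]
gripper_width: 0.293
t13.95 pos [587.1 158.6  10.6] head -74.9 w 2.50cm F [ 0.8  0.4 -1.9] q7 -1.88 tilt 0.019| yaw -0.06  then shift [0.12 0.13 0.23] (unturned [0.12 0.13 0.23])
```

```bash
python3 -m handwheel '[{"grip":1.5,"tx":0.1,"ty":0.1,"tz":0.2,"yaw":0},{"grip":1.5,"tx":0,"ty":0,"tz":0,"yaw":0},{"grip":1.5,"tx":0,"ty":0,"tz":0,"yaw":0},{"grip":4.6,"tx":0,"ty":0,"tz":0,"yaw":0},{"grip":4.6,"tx":0,"ty":0,"tz":0,"yaw":0}]'
python3 -m handwheel '[{"grip":4.6,"tx":0,"ty":0,"tz":0,"yaw":0},{"grip":4.6,"tx":0,"ty":0,"tz":0,"yaw":0},{"grip":4.6,"tx":0,"ty":0,"tz":-2,"yaw":0},{"grip":4.6,"tx":0,"ty":0,"tz":-4,"yaw":0},{"grip":6,"tx":0,"ty":0,"tz":-5,"yaw":0}]'
python3 -m handwheel '[{"grip":6,"tx":0,"ty":0,"tz":0,"yaw":0},{"grip":6,"tx":0,"ty":0,"tz":0,"yaw":0}]'
python3 -c "from h import *;plan(497.8,-2.5,120,-90)"
```

```text
t: 14.45
eef_pos: [0.5865, 0.1582, 0.0089]
tool_rot: [-0.0, 0.794, -0.607, 0.0]
contact_force: [0.6, 0.5, -1.3]
gripper_width: 0.541
t: 14.95
eef_pos: [0.5844, 0.1575, 0.1178]
tool_rot: [0.002, 0.795, -0.607, -0.001]
contact_force: [1.9, 0.6, 0.7]
gripper_width: 0.686
t: 15.15
eef_pos: [0.5869, 0.1582, 0.1199]
tool_rot: [-0.001, 0.794, -0.607, 0.001]
contact_force: [-0.4, 0.5, -0.3]
gripper_width: 0.703
t15.15 pos [586.9 158.2 119.9] head -74.8 w 6.00cm F [-0.4  0.5 -0.3] q7 -1.83 tilt 0.189| yaw 15.20  then shift [16.07  8.91 -0.06] (unturned [13.17 12.81 -0.06])
```

```bash
python3 -m handwheel '[{"grip":6,"tx":2.63,"ty":2.56,"tz":0,"yaw":0},{"grip":6,"tx":2.63,"ty":2.56,"tz":0,"yaw":0},{"grip":6,"tx":2.63,"ty":2.56,"tz":0,"yaw":0},{"grip":6,"tx":2.63,"ty":2.56,"tz":0,"yaw":0},{"grip":6,"tx":2.63,"ty":2.56,"tz":0,"yaw":0}]'
python3 -m handwheel '[{"grip":6,"tx":0,"ty":0,"tz":4,"yaw":0},{"grip":6,"tx":0,"ty":0,"tz":3,"yaw":0},{"grip":6,"tx":0,"ty":0,"tz":0,"yaw":0},{"grip":6,"tx":0,"ty":0,"tz":0,"yaw":0},{"grip":6,"tx":0,"ty":0,"tz":0,"yaw":0}]'
python3 - <<'E'
from h import *;plan(497.8,-2.5,5,-75)
from station import *
s=read_camera("scene");v=proj(s,(.498,-.0025,.03))[0].astype(int)
c=read_camera("top")
print(v);A=cv2.resize(s["image"][v[1]-32:v[1]+32,v[0]-32:v[0]+32],(400,400),interpolation=cv2.INTER_CUBIC)
v=proj(c,(.586,.157,.03))[0].astype(int);print(v)
B=cv2.resize(c["image"][v[1]-32:v[1]+32,v[0]-32:v[0]+32],(400,400),interpolation=cv2.INTER_CUBIC)
cv2.imwrite("pics/r1.png",np.hstack([A,B]))
E
```

```text
t: 15.65
eef_pos: [0.4948, -0.0039, 0.1168]
tool_rot: [0.001, 0.794, -0.607, -0.001]
contact_force: [0.4, -1.1, 0.4]
gripper_width: 0.703
t: 16.15
eef_pos: [0.4976, -0.0021, 0.0491]
tool_rot: [-0.0, 0.795, -0.607, 0.0]
contact_force: [-0.1, -0.3, -0.2]
gripper_width: 0.7
t16.15 pos [497.6  -2.1  49.1] head -74.8 w 5.97cm F [-0.1 -0.3 -0.2] q7 -1.61 tilt 0.064| yaw 0.24  then shift [ 0.05 -0.    4.41] (unturned [ 0.05 -0.    4.41])
[245 209]
[170 189]
```

View pics/r1.png

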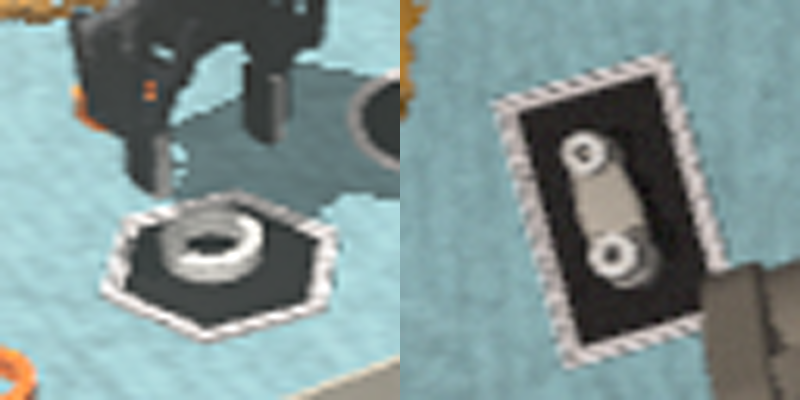

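The race lies between the two fingers (scene crop 205,245). In the top view the crank stands in the middle of the oblong tray (crop 610,205).

```bash
python3 -m handwheel '[{"grip":6,"tx":0,"ty":0,"tz":2.4,"yaw":0},{"grip":6,"tx":0,"ty":0,"tz":2,"yaw":0},{"grip":6,"tx":0,"ty":0,"tz":0,"yaw":0},{"grip":6,"tx":0,"ty":0,"tz":0,"yaw":0}]'
python3 -m handwheel '[{"grip":3.5,"tx":0,"ty":0,"tz":0,"yaw":0},{"grip":3.5,"tx":0,"ty":0,"tz":0,"yaw":0},{"grip":3.5,"tx":0,"ty":0,"tz":0,"yaw":0},{"grip":3.5,"tx":0,"ty":0,"tz":0,"yaw":0}]' 40
python3 -m handwheel '[{"grip":3.5,"tx":0,"ty":0,"tz":-2,"yaw":0},{"grip":3.5,"tx":0,"ty":0,"tz":-4,"yaw":0},{"grip":3.5,"tx":0,"ty":0,"tz":-4,"yaw":0},{"grip":3.5,"tx":0,"ty":0,"tz":0,"yaw":0},{"grip":3.5,"tx":0,"ty":0,"tz":0,"yaw":0}]'
python3 -c "from h import *;plan(548.5,-158.7,105,-75)"
```

```text
t: 16.65
eef_pos: [0.4973, -0.0024, 0.0051]
tool_rot: [-0.0, 0.795, -0.607, 0.0]
contact_force: [0.4, 0.1, 0.5]
gripper_width: 0.704
t: 17.05
eef_pos: [0.4979, -0.0024, 0.0059]
tool_rot: [-0.001, 0.794, -0.607, 0.001]
contact_force: [-0.4, -0.1, 5.3]
gripper_width: 0.522
t: 17.55
eef_pos: [0.4978, -0.0026, 0.1059]
tool_rot: [-0.001, 0.794, -0.607, 0.001]
contact_force: [-0.1, -0.2, -1.7]
gripper_width: 0.523
t17.55 pos [497.8  -2.6 105.9] head -74.8 w 4.47cm F [-0.1 -0.2 -1.7] q7 -1.57 tilt 0.208| yaw 0.19  then shift [16.39 -0.85  0.11] (unturned [16.39 -0.8   0.11])
```

Gripped at 45 mm and lifted, with about 1 N of added weight.

```bash
python3 -m handwheel '[{"grip":3.5,"tx":4.1,"ty":-0.2,"tz":0,"yaw":0},{"grip":3.5,"tx":4.1,"ty":-0.2,"tz":0,"yaw":0},{"grip":3.5,"tx":4.1,"ty":-0.2,"tz":0,"yaw":0},{"grip":3.5,"tx":4.1,"ty":-0.2,"tz":0,"yaw":0},{"grip":3.5,"tx":0,"ty":0,"tz":0,"yaw":0}]'
python3 -m handwheel '[{"grip":3.5,"tx":0,"ty":0,"tz":4,"yaw":0},{"grip":3.5,"tx":0,"ty":0,"tz":3,"yaw":0},{"grip":3.5,"tx":0,"ty":0,"tz":0,"yaw":0},{"grip":3.5,"tx":0,"ty":0,"tz":0,"yaw":0},{"grip":3.5,"tx":0,"ty":0,"tz":0,"yaw":0}]'
python3 -c "from h import *;plan(548.5,-158.7,6,-75)"
```

```text
t: 18.05
eef_pos: [0.5474, -0.1658, 0.103]
tool_rot: [0.002, 0.792, -0.611, 0.001]
contact_force: [-0.6, -1.1, -1.0]
gripper_width: 0.522
t: 18.55
eef_pos: [0.5486, -0.1585, 0.0355]
tool_rot: [-0.0, 0.795, -0.607, 0.001]
contact_force: [0.7, -0.0, -1.3]
gripper_width: 0.519
t18.55 pos [ 548.6 -158.5   35.5] head -74.8 w 4.43cm F [ 0.7 -0.  -1.3] q7 -1.30 tilt 0.099| yaw 0.22  then shift [0.01 0.01 2.95] (unturned [0.01 0.01 2.95])
```

```bash
python3 -m handwheel '[{"grip":3.5,"tx":0,"ty":0,"tz":2,"yaw":0},{"grip":3.5,"tx":0,"ty":0,"tz":0.9,"yaw":0},{"grip":3.5,"tx":0,"ty":0,"tz":0,"yaw":0},{"grip":3.5,"tx":0,"ty":0,"tz":0,"yaw":0}]'
python3 -m handwheel '[{"grip":5.8,"tx":0,"ty":0,"tz":0,"yaw":0},{"grip":5.8,"tx":0,"ty":0,"tz":0,"yaw":0},{"grip":5.8,"tx":0,"ty":0,"tz":0,"yaw":0},{"grip":5.8,"tx":0,"ty":0,"tz":-2,"yaw":0},{"grip":5,"tx":0,"ty":0,"tz":-5,"yaw":0}]'
python3 -m handwheel '[{"grip":5,"tx":0,"ty":0,"tz":-5,"yaw":0},{"grip":5,"tx":0,"ty":0,"tz":0,"yaw":0},{"grip":5,"tx":0,"ty":0,"tz":0,"yaw":0}]'
python3 - <<'E'
from h import *
from station import *
c=read_camera("top");s=read_camera("scene")
m,cs=blob(c,(.4872,-.418,.02),16,lambda h:(h[...,2]>85)&(h[...,1]>60))
if cs:
    w=(ray(c,cs[0][:,0],.02)*1000).astype(np.float32);print("nut top",cv2.minEnclosingCircle(w),cs[0].shape)
    x,y=cv2.minEnclosingCircle(w)[0]
plan(487.4,-417,120,0)
f=lambda i,u:cv2.resize(i[u[1]-32:u[1]+32,u[0]-32:u[0]+32],(400,400),interpolation=cv2.INTER_CUBIC)
cv2.imwrite("pics/n3.png",np.hstack([f(c["image"],proj(c,(.4872,-.418,.02))[0].astype(int)),f(s["image"],proj(s,(.5485,-.159,.01))[0].astype(int))]))
E
```

```text
t: 18.95
eef_pos: [0.5481, -0.1587, 0.0061]
tool_rot: [-0.0, 0.794, -0.607, 0.0]
contact_force: [0.8, -0.7, -0.2]
gripper_width: 0.524
t: 19.45
eef_pos: [0.5444, -0.1579, 0.0725]
tool_rot: [0.002, 0.795, -0.607, -0.004]
contact_force: [1.1, -0.2, 0.6]
gripper_width: 0.586
t: 19.75
eef_pos: [0.5485, -0.159, 0.1269]
tool_rot: [-0.001, 0.794, -0.607, 0.002]
contact_force: [-0.0, 0.3, -0.3]
gripper_width: 0.587
nut top ((487.1448974609375, -411.13909912109375), 14.951157569885254) (28, 1, 2)
t19.85 pos [ 546.7 -158.6  124.4] head -74.8 w 4.95cm F [-0.   0.2 -1. ] q7 -1.26 tilt 0.098| yaw -74.80  then shift [-5.93 25.84  0.45] (unturned [23.38 12.5   0.45])
```

View pics/n3.png

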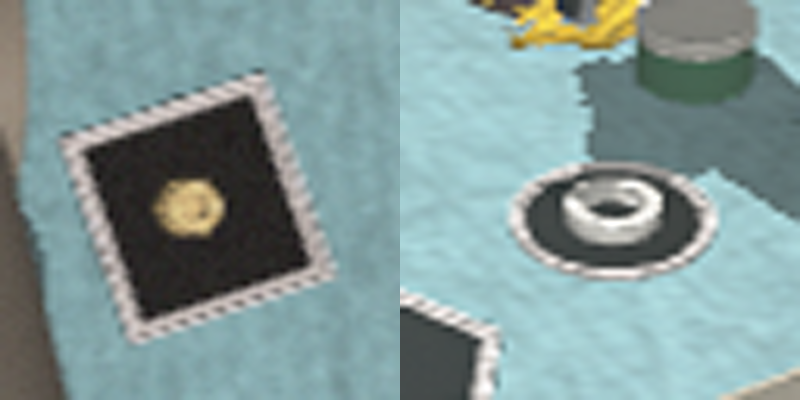

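The nut stands in the square tray at (487,-412) mm and the race lies in the middle of the round tray. The nut's flats now face 0 and ±60°, so I can grip at heading −60°.

```bash
python3 -c "from h import *;plan(487.2,-412.5,120,-60.4)"
python3 -m handwheel '[{"grip":5,"tx":0,"ty":0,"tz":0,"yaw":-7.2},{"grip":5,"tx":0,"ty":0,"tz":0,"yaw":-7.2},{"grip":5,"tx":0,"ty":0,"tz":0,"yaw":0},{"grip":5,"tx":0,"ty":0,"tz":0,"yaw":0}]'
python3 -c "from h import *;plan(487.2,-412.5,60,-60.4)"
```

```text
t19.85 pos [ 546.7 -158.6  124.4] head -74.8 w 4.95cm F [-0.   0.2 -1. ] q7 -1.26 tilt 0.098| yaw -14.40  then shift [19.14 17.72  0.45] (unturned [22.94 12.4   0.45])
t: 20.25
eef_pos: [0.5468, -0.1586, 0.124]
tool_rot: [0.0, 0.863, -0.504, -0.001]
contact_force: [0.5, -0.3, 0.5]
gripper_width: 0.586
t20.25 pos [ 546.8 -158.6  124. ] head -60.6 w 5.00cm F [ 0.5 -0.3  0.5] q7 -1.04 tilt 0.138| yaw -0.19  then shift [19.15 17.72  6.4 ] (unturned [19.21 17.65  6.4 ])
```

```bash
python3 -m handwheel '[{"grip":5,"tx":3.2,"ty":2.94,"tz":0,"yaw":0},{"grip":5,"tx":3.2,"ty":2.94,"tz":0,"yaw":0},{"grip":5,"tx":3.2,"ty":2.94,"tz":0,"yaw":0},{"grip":5,"tx":3.2,"ty":2.94,"tz":0,"yaw":0},{"grip":5,"tx":3.2,"ty":2.94,"tz":0,"yaw":0}]'
python3 -m handwheel '[{"grip":5,"tx":3.2,"ty":2.94,"tz":0,"yaw":0},{"grip":5,"tx":0,"ty":0,"tz":3.2,"yaw":0},{"grip":5,"tx":0,"ty":0,"tz":3.2,"yaw":0},{"grip":5,"tx":0,"ty":0,"tz":0,"yaw":0},{"grip":5,"tx":0,"ty":0,"tz":0,"yaw":0}]'
python3 -m handwheel '[{"grip":5,"tx":0,"ty":0,"tz":0,"yaw":0}]'
python3 -c "from h import *;plan(487.2,-412.5,7.5,-60.4)"
```

```text
t: 20.75
eef_pos: [0.498, -0.3718, 0.1247]
tool_rot: [0.0, 0.864, -0.504, -0.0]
contact_force: [0.4, 0.5, -0.1]
gripper_width: 0.589
t: 21.25
eef_pos: [0.489, -0.4121, 0.0609]
tool_rot: [-0.0, 0.864, -0.503, -0.001]
contact_force: [0.7, -0.6, 0.4]
gripper_width: 0.587
t: 21.35
eef_pos: [0.4903, -0.413, 0.0629]
tool_rot: [0.0, 0.864, -0.503, 0.001]
contact_force: [0.5, -0.3, 0.3]
gripper_width: 0.583
t21.35 pos [ 490.3 -413.    62.9] head -60.4 w 4.98cm F [ 0.5 -0.3  0.3] q7 -0.60 tilt 0.130| yaw -0.00  then shift [-0.21  0.26  5.54] (unturned [-0.21  0.26  5.54])
```

```bash
python3 -m handwheel '[{"grip":5,"tx":-0.2,"ty":0.25,"tz":3,"yaw":0},{"grip":5,"tx":0,"ty":0,"tz":2.5,"yaw":0},{"grip":5,"tx":0,"ty":0,"tz":0,"yaw":0},{"grip":5,"tx":0,"ty":0,"tz":0,"yaw":0}]'
python3 -m handwheel '[{"grip":1.5,"tx":0,"ty":0,"tz":0,"yaw":0},{"grip":1.5,"tx":0,"ty":0,"tz":0,"yaw":0},{"grip":1.5,"tx":0,"ty":0,"tz":0,"yaw":0},{"grip":1.5,"tx":0,"ty":0,"tz":0,"yaw":0},{"grip":1.5,"tx":0,"ty":0,"tz":0,"yaw":0}]' 30
python3 -m handwheel '[{"grip":1.5,"tx":0,"ty":0,"tz":-2,"yaw":0},{"grip":1.5,"tx":0,"ty":0,"tz":-4,"yaw":0},{"grip":1.5,"tx":0,"ty":0,"tz":-4,"yaw":0},{"grip":1.5,"tx":0,"ty":0,"tz":0,"yaw":0},{"grip":1.5,"tx":0,"ty":0,"tz":0,"yaw":0}]'
python3 -c "from h import *;plan(488.4,-3.2,110,-60.4)"
```

```text
t: 21.75
eef_pos: [0.4869, -0.4125, 0.0078]
tool_rot: [0.0, 0.864, -0.503, 0.001]
contact_force: [-0.2, -0.8, 0.9]
gripper_width: 0.582
t: 22.25
eef_pos: [0.4872, -0.4131, 0.0084]
tool_rot: [0.0, 0.864, -0.503, 0.002]
contact_force: [0.2, 1.1, 6.6]
gripper_width: 0.279
t: 22.75
eef_pos: [0.4868, -0.4129, 0.1083]
tool_rot: [0.0, 0.864, -0.503, 0.002]
contact_force: [-1.3, 0.9, -1.2]
gripper_width: 0.281
t22.75 pos [ 486.8 -412.9  108.3] head -60.4 w 2.40cm F [-1.3  0.9 -1.2] q7 -0.59 tilt 0.206| yaw -0.01  then shift [-35.54 -20.38  -0.27] (unturned [-35.55 -20.38  -0.27])
```

```bash
python3 -m handwheel '[{"grip":1.5,"tx":-3.55,"ty":-2.04,"tz":0,"yaw":0},{"grip":1.5,"tx":-3.55,"ty":-2.04,"tz":0,"yaw":0},{"grip":1.5,"tx":-3.55,"ty":-2.04,"tz":0,"yaw":0},{"grip":1.5,"tx":-3.55,"ty":-2.04,"tz":0,"yaw":0},{"grip":1.5,"tx":-3.55,"ty":-2.04,"tz":0,"yaw":0}]'
python3 -m handwheel '[{"grip":1.5,"tx":-3.55,"ty":-2.04,"tz":0,"yaw":0},{"grip":1.5,"tx":-3.55,"ty":-2.04,"tz":0,"yaw":0},{"grip":1.5,"tx":-3.55,"ty":-2.04,"tz":0,"yaw":0},{"grip":1.5,"tx":-3.55,"ty":-2.04,"tz":0,"yaw":0},{"grip":1.5,"tx":-3.55,"ty":-2.04,"tz":0,"yaw":0}]'
python3 -m handwheel '[{"grip":1.5,"tx":0,"ty":0,"tz":3.5,"yaw":0},{"grip":1.5,"tx":0,"ty":0,"tz":3.5,"yaw":0},{"grip":1.5,"tx":0,"ty":0,"tz":0,"yaw":0},{"grip":1.5,"tx":0,"ty":0,"tz":0,"yaw":0},{"grip":1.5,"tx":0,"ty":0,"tz":0,"yaw":0}]'
python3 -c "from h import *;plan(488.4,-3.2,8.3,-60.4)"
```

```text
t: 23.25
eef_pos: [0.4857, -0.2057, 0.1052]
tool_rot: [0.0, 0.864, -0.503, -0.001]
contact_force: [1.2, -0.3, -0.6]
gripper_width: 0.28
t: 23.75
eef_pos: [0.4867, -0.0014, 0.1053]
tool_rot: [0.001, 0.864, -0.503, -0.001]
contact_force: [0.3, 0.2, -1.0]
gripper_width: 0.284
t: 24.25
eef_pos: [0.4887, -0.003, 0.0374]
tool_rot: [-0.0, 0.864, -0.503, 0.001]
contact_force: [0.2, 0.1, -0.3]
gripper_width: 0.281
t24.25 pos [488.7  -3.   37.4] head -60.4 w 2.40cm F [ 0.2  0.1 -0.3] q7 -1.42 tilt 0.080| yaw -0.03  then shift [0.   0.04 2.91] (unturned [0.   0.04 2.91])
```

Next: place the nut, release it, lift, and move the arm toward −y so both cameras can see.

```bash
python3 -m handwheel '[{"grip":1.5,"tx":0,"ty":0,"tz":2,"yaw":0},{"grip":1.5,"tx":0,"ty":0,"tz":0.9,"yaw":0},{"grip":1.5,"tx":0,"ty":0,"tz":0,"yaw":0},{"grip":1.5,"tx":0,"ty":0,"tz":0,"yaw":0}]'
python3 -m handwheel '[{"grip":5,"tx":0,"ty":0,"tz":0,"yaw":0},{"grip":5,"tx":0,"ty":0,"tz":0,"yaw":0},{"grip":5,"tx":0,"ty":0,"tz":0,"yaw":0},{"grip":5,"tx":0,"ty":0,"tz":-2,"yaw":0},{"grip":5,"tx":0,"ty":0,"tz":-5,"yaw":0}]'
python3 -m handwheel '[{"grip":5,"tx":0,"ty":0,"tz":-5,"yaw":0},{"grip":5,"tx":0,"ty":0,"tz":-5,"yaw":0},{"grip":5,"tx":3.9,"ty":2.3,"tz":0,"yaw":0},{"grip":5,"tx":3.9,"ty":2.3,"tz":0,"yaw":0},{"grip":5,"tx":3.9,"ty":2.3,"tz":0,"yaw":0}]'
python3 -m handwheel '[{"grip":5,"tx":3.9,"ty":2.3,"tz":0,"yaw":0},{"grip":5,"tx":3.9,"ty":2.3,"tz":0,"yaw":0},{"grip":5,"tx":3.9,"ty":2.3,"tz":0,"yaw":0},{"grip":5,"tx":3.9,"ty":2.3,"tz":0,"yaw":0},{"grip":5,"tx":3.9,"ty":2.3,"tz":0,"yaw":0}]'
python3 -m handwheel '[{"grip":5,"tx":3.9,"ty":2.3,"tz":0,"yaw":0},{"grip":5,"tx":3.9,"ty":2.3,"tz":0,"yaw":0},{"grip":5,"tx":3.9,"ty":2.3,"tz":0,"yaw":0},{"grip":5,"tx":0,"ty":0,"tz":0,"yaw":0},{"grip":5,"tx":0,"ty":0,"tz":0,"yaw":0}]'
python3 - <<'E'
from h import *
from station import *
import pickle
d={n:read_camera(n) for n in("top","scene")};pickle.dump(d,open("c1.pkl","wb"));c=d["top"];s=d["scene"]
m,cs=blob(c,(.4884,-.003,.02),14,lambda h:(h[...,2]>85)&(h[...,1]>60)); print("nut",cv2.minEnclosingCircle((ray(c,cs[0][:,0],.017)*1000).astype(np.float32)))
m,cs=blob(c,(.5485,-.159,.015),14,lambda h:h[...,2]>110); print("race",cv2.minEnclosingCircle((ray(c,cs[0][:,0],.015)*1000).astype(np.float32)))
f=lambda c,P,k:cv2.resize(c["image"][(u:=proj(c,P)[0].astype(int))[1]-k:u[1]+k,u[0]-k:u[0]+k],(300,300),interpolation=cv2.INTER_CUBIC)
print(proj(c,(.586,.157,.02))[0].astype(int),proj(s,(.586,.157,.02))[0].astype(int))
A=np.vstack([f(c,(.586,.157,.02),20),f(s,(.586,.157,.02),30)])
cv2.imwrite("pics/fin.png",np.hstack([A[:,:],np.vstack([f(s,(.4884,-.003,.01),30),f(s,(.5485,-.159,.01),30)])]))
cv2.imwrite("pics/finall.png",cv2.resize(c["image"],(800,600)))
# movement check
d0=pickle.load(open("c0.pkl","rb"))
for n in d: cv2.imwrite(f"pics/diff_{n}.png",cv2.absdiff(d[n]["image"],d0[n]["image"]))
E
```

```text
t: 24.65
eef_pos: [0.4883, -0.003, 0.008]
tool_rot: [-0.0, 0.864, -0.503, 0.0]
contact_force: [0.9, 0.8, -0.6]
gripper_width: 0.281
t: 25.15
eef_pos: [0.485, -0.0029, 0.0752]
tool_rot: [0.002, 0.864, -0.503, -0.003]
contact_force: [1.0, -1.1, -0.3]
gripper_width: 0.589
t: 25.65
eef_pos: [0.4857, -0.1401, 0.1782]
tool_rot: [-0.0, 0.865, -0.503, 0.001]
contact_force: [1.2, -0.2, -0.5]
gripper_width: 0.587
t: 26.15
eef_pos: [0.4816, -0.3667, 0.1774]
tool_rot: [-0.0, 0.864, -0.503, -0.0]
contact_force: [0.5, 0.6, -0.3]
gripper_width: 0.586
t: 26.65
eef_pos: [0.479, -0.5016, 0.1766]
tool_rot: [-0.0, 0.864, -0.504, -0.001]
contact_force: [0.5, 0.8, -0.5]
gripper_width: 0.586
nut ((488.2445373535156, -2.507845878601074), 14.322710990905762)
race ((547.3357543945312, -158.38134765625), 24.46795654296875)
[171 189] [183 211]
```

View pics/fin.png

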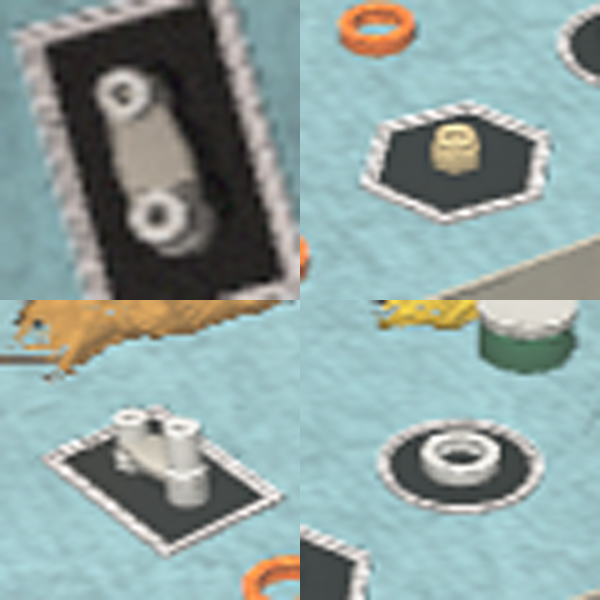

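View pics/finall.png

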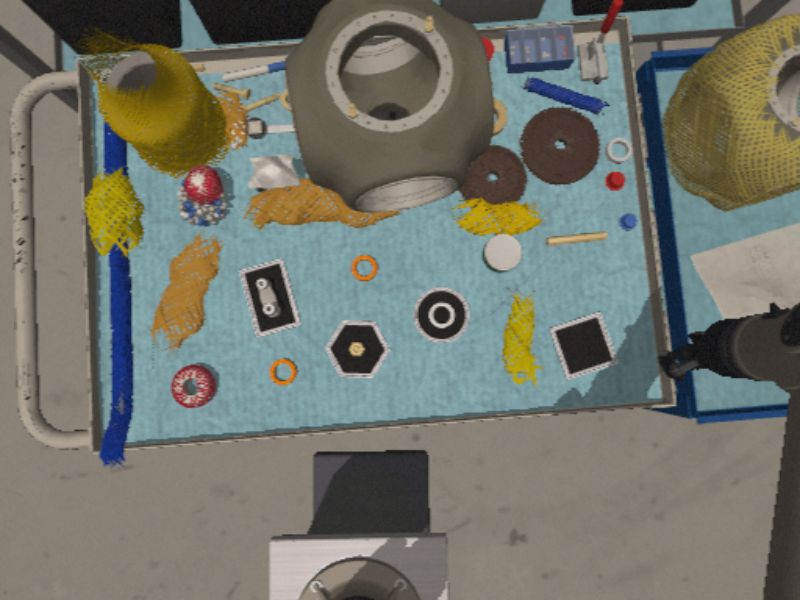

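All parts are in their trays, the square tray is empty, and the bystanders sit at the same pixels as before. Last check: the crank's pose from its boss tops at crop (123,93) and (158,214).

Run:
```python
from h import *; import pickle
from station import *
c=pickle.load(open("c1.pkl","rb"))["top"]
T=lambda x,y:((x+.5)/7.5-.5+151,(y+.5)/7.5-.5+169)
a=ray(c,T(123,93),.037)[0]; b=ray(c,T(158,214),.053)[0]; v=a-b
ang=np.degrees(np.arctan2(v[1],v[0]))-4.6; m=(a+b)/2-.001*v/np.hypot(*v)
e=np.hypot(*(m-[.5862,.1571]))*1e3
print(m*1e3,np.hypot(*v)*1e3,ang,"off",e)
if e<9 and abs(ang-15.2)<10: print(hand_in())
```

```text
[584.24467438 157.41606854] 49.776537168697615 14.70154404610601 off 1.980706342322538
the job is handed in; nothing more can be done
None
```

The job is done and handed in at about 27 s, well inside the 104 s limit. I parked the nut in the square tray, moved the crank from the round to the oblong tray, the race from the six-sided to the round, and finally the nut into the six-sided tray.

Last checks, made from the final pictures with the arm moved clear:

| Part | Tray | Distance from tray's middle | Notes |
|---|---|---|---|
| Nut | six-sided | about 1 mm | upright |
| Race | round | about 1 mm | flat |
| Crank | oblong | about 2 mm | within 1° of the tray's length, standing on both bosses |

The square tray is empty, and the tin, netted ring and drift look unmoved in the final top view; I compared them by eye and did not measure them.

- **First nut grip:** it was about 9 mm off, because I descended before the arm had settled. I opened the fingers, corrected the position and gripped again.
- **Camera disagreement:** the two views differed by about 3 mm on the crank's starting position. That was small enough for the grasp, and the distances above come from the top camera.

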